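# Cover the flat lap and hold the dead-man lever in the green to spin it dry

## Robot

A 6-joint arm with a two-finger parallel gripper is mounted at the origin on the work surface. World frame = base frame: x ahead of the robot, y to its left, z up, the work surface at z = 0. Lengths are in m, angles in rad, forces in N, time in s.
With the tool pointing down it reaches from about 0.225 to 0.875 m from the base axis. Payload 3.4 kg.
Tool frame: the origin (TCP) lies between the finger pads; the fingertips stand 8 mm ahead of it and the grasp point (between the pads) lies 11 mm behind it; z points along the fingers, y is the line along which they close (so a half turn about z gives the same grasp; the last joint's range is limited). The gripper opens to 85 mm and grips with 20 to 120 N. Pads are 22 mm wide; open, the fingers measure 114 mm over their backs; the gripper's body (76 mm by 85 mm) begins 54 mm behind the grasp point. The pads swing forward as they close: fully open they stand 13 mm farther back than shut.
Start: joints at [1.225, 0.276, 1.505, -0, 1.361, -0.121], TCP at [0.128, 0.561, 0.239] pointing down, gripper open.
Joint ranges: [-2.89, 2.89], [-0.75, 2.08], [0.22, 2.7], [-1.18, 4.32], [0.11, 2.71], [-2.7, 2.7]. Speed limits (rad/s): [2.57, 2.57, 3.14, 3.14, 3.14, 3.14].

## Interface

Orientations are given as a unit quaternion [w, x, y, z].
In Python, from rig import manip gives the robot as it stands.
- The arm moves only by the tool move_arm, never from a script. Its argument "deltas" is a list that holds one entry, the list of rows, each a list of 5 numbers: the shift along the tool's x, y, z normalised to -1 to 1, where 1 is 80 cm, then the turn about the tool's z normalised to -1 to 1, where 1 is 120 degrees, then the closure, from -1 (fully open) to 1 (shut). In form: [[[tx, ty, tz, twist, grip], ...]]. A call has 1 to 12 rows; each row is the pose to reach, as a shift and turn from the pose commanded when the call began, along the tool's axes at that moment; what a row does not reach only later rows make up. A row lasts 1/10 s, in which the tool goes at most 50 mm and 8.59 degrees, less where a joint would pass 70% of its speed; a pose out of reach is approached as far as the arm can. A call with a number of a shift or a turn outside -1 to 1 is refused whole. A call with a gripper value outside its range is refused whole. The fingers move at their own pace and stop on an object; "squeeze" is the grip in N (left out, the last holds). Time passes only in rows, so rows that repeat a pose let the fingers close. It gives the time, the measured TCP pose, the force, the opening and the grip force at its end, in the units of the state.
- manip.get_state(): the state, without advancing time (a new reading comes with each control period).
- manip.get_image(name): name is "scene" or "side" or "wrist"; returns the picture (400x640x3 uint8, red, green, blue); there is no depth.
- manip.camera_params(name): a dict with "fx", "fy", "cx", "cy" (pixels), "R" (3x3) and "t" (3): a world point X has camera coordinates R X + t; the wrist camera has in their place "tool_from_camera" (4x4, takes a point from camera to tool coordinates, whose origin is the TCP and whose axes are the flange's). Camera axes: x right, y down, z forward; pixel columns grow to the right and rows downward; lengths in m; the calibration is good to about 2 mm. A picture is of the moment at which its call begins: read the wrist's pose just before it. camera_params takes no time and is no camera call.
- manip.sign_off(): hands the job in; it is judged then, once.
The state is a dict: "clock": time; "qpos": joint angles; "qd": joint speeds; "effort": joint torques, N m; "position": TCP position; "ee_rot": TCP orientation; "contact_force": force on the tool from outside, world axes, zero at the start; "moment": the same for the moment, N m; "width": finger opening in m; "gripper_force": force on a finger pad.
Only numpy, scipy, OpenCV 4.12 (cv2) and the standard library are available. Lean on these libraries where they do the work, as an engineer would, in place of code of your own. Each camera call takes 0.05 s, during which the arm holds its last target. There are 200 camera calls.

## Task

The rinsed lap is to be spun dry: take the loose white splash cover by its black knob and set it gently onto the round pan of the flat-lap machine, so that it sits level and fully home all round, and let go of it. Then press the red spring-loaded run lever down to half-way, so that its yellow pointer stands in the green band and never runs on into the red, and finish while still holding it there. Never press the lever with the cover off, and leave the jar, the tin and the stone slab where they are.

Things in the scene. Friction and masses are not known exactly. Their poses are not given: they have to be found in the camera images.
- flat_lap: flat-lap machine, fixed: grey-green cabinet 300 mm deep (its x) by 380 mm wide (its y), deck 90 mm above the bench. Origin: centre of its underside, on the bench; x to its rear, y to its left, z up. Its front faces the robot, turned up to 0.3 rad. On the deck: round pan left of the middle, drip tank (62 mm wide, 90 mm tall) left rear, run lever right, small tin right rear
- pan_rim (a point): centre of the pan's mouth, level with its rim, 135 mm above the bench and 45 mm above the deck; axes as the machine's. The grey pan is 200 mm across outside and 192 mm inside at the rim; the lap in it lies about 24 mm below the rim and its nut 16 mm below
- cover: loose white splash cover, about 0.3 kg: disc 210 mm across, 4 mm thick, with a ring lip under it that drops into the pan (10 mm tall, 184 mm across at the disc tapering to 178 mm). Origin: centre of the lip's lower edge; z up through the knob. It starts standing on its lip on the bench, right of the machine. Seated, the disc lies on the pan's rim
- cover_knob (a point): centre of the cover's black knob, half-way up: an upright cylinder 32 mm across and 44 mm tall on the middle of the disc. This point is 22 mm above the disc's top, 36 mm above the lip's lower edge, and 26 mm above the pan's rim once the cover is seated
- run_lever (a joint): angle of the run lever (rad): 0 released (up, at its stop), 0.6 fully down, 0.30 half-way. The fixed quadrant beside it is white from 0 to 0.2, green 0.2 to 0.42, red 0.42 to 0.6. A spring pushes it up: about 3 N down on the paddle starts it, 5.5 N holds it half-way, 8 N fully down; let go, it springs back to 0
- lever_paddle (a point): middle of the top face of the lever's red paddle (50 mm along the lever, 44 mm wide, 10 mm thick); moves with the lever: about 180 mm above the bench at 0, 149 mm half-way, 117 mm fully down. The paddle points to the machine's front and slopes up to the front by 0.45 rad at 0, by 0.15 rad half-way
- lever_pivot (a point): the lever's pivot, fixed, 35 mm above the deck (125 mm above the bench); hinge axis along the machine's y. At lever angle q, with a = 0.45 - q, the middle of the paddle's top lies 0.110 cos(a) - 0.008 sin(a) m in front of it (machine -x) and 0.110 sin(a) + 0.008 cos(a) m above it
- polish_tin: bystander: closed aluminium tin 50 mm across, 26 mm tall, loose on the right rear corner of the machine's deck; origin at its underside
- grit_jar: bystander: amber glass jar with a white lid, 60 mm across, 85 mm tall, loose on the bench beyond the cover; origin at its underside
- agate_slab: bystander: banded agate disc 96 mm across, 9 mm thick, loose on the bench beyond the cover; origin at its underside
Mind the look-alikes: they are no part of the job. What is meant by the cover is not pink, and is the larger of those in its own colour.

How it is judged:
By the outcome, as a careful person would: the job done as asked, in the order asked, and still so for the second after the job is handed in, while the arm keeps its last pose, push and grip.
It also fails if it takes over 54 s, if anything falls off the work surface, if the arm or the gripper's body presses on something with over 40 N, if the wrist force passes 120 N, or if a joint passes its speed limit or range.

## Working session

There is one attempt and no reset: what is moved stays moved. The work goes in short steps, Python scripts to look and compute and a tool call to move; the robot and the scene stay as the last step left them, time stands still between calls to the robot, and variables do not carry over. Pictures are saved under pics/ and viewed, at most 10 in all, crops included, and the job is handed in when it is done.

Besides the shell and the picture viewer there is one more tool, called after "Request:" in YAML: its name, and indented under it one key for each argument. move_arm: Moves the arm, as the interface text tells. Scaled input: -1 to 1 covers 80 cm each way for a shift and 120 degrees each way for a turn. Its arguments: {"type":"object","properties":{"deltas":{"type":"array","items":{"type":"array","items":{"type":"array","items":{"type":"number","minimum":-1,"maximum":1}}}},"squeeze":{"type":"number"}},"required":["deltas"]}

```bash
mkdir -p pics
python3 - <<'E'
from rig import manip
import cv2,numpy as np
s=manip.get_state()
for k in ("clock","position","ee_rot","contact_force","width"):print(k,s[k])
for n in("scene","side"):
    cv2.imwrite(f"pics/{n}0.png",manip.get_image(n)[:,:,::-1])
    p=manip.camera_params(n);print(n,p)
print(manip.camera_params("wrist"))
E
```

```text
clock 0.0
position [0.12800296 0.56004934 0.23844881]
ee_rot [-2.05565860e-04  1.12152561e-01  9.93690584e-01 -8.85453625e-04]
contact_force [ 0.16716977  0.12007229 -0.45089661]
width 0.08533554452698364
scene {'fx': 385.5932016452351, 'fy': 385.5932016452351, 'cx': 319.10285514790684, 'cy': 199.51643565017847, 'R': array([[ 0.81957483,  0.57291636,  0.00799683],
       [ 0.37986791, -0.53285854, -0.75614956],
       [-0.42894927,  0.62275888, -0.65434998]]), 't': array([-0.3162813 , -0.19490008,  1.40225765])}
side {'fx': 398.32139541576544, 'fy': 398.32139541576544, 'cx': 318.00969742361787, 'cy': 200.72195040312945, 'R': array([[ 0.90850087, -0.41784418, -0.00569379],
       [-0.26719555, -0.57036797, -0.77671547],
       [ 0.32129848,  0.70716803, -0.62982589]]), 't': array([-0.55488566,  0.150154  ,  1.05829868])}
{'fx': 297.9836927493221, 'fy': 297.9836927493221, 'cx': 323.01339462986624, 'cy': 207.6268123355644, 'tool_from_camera': array([[-2.21197924e-04, -9.45375650e-01, -3.25982869e-01,
         8.44071577e-02],
       [ 9.99999955e-01, -2.75422194e-04,  1.20188895e-04,
        -8.58084606e-05],
       [-2.03406572e-04, -3.25982827e-01,  9.45375669e-01,
        -1.33988960e-01],
       [ 0.00000000e+00,  0.00000000e+00,  0.00000000e+00,
         1.00000000e+00]])}
```

View pics/scene0.png

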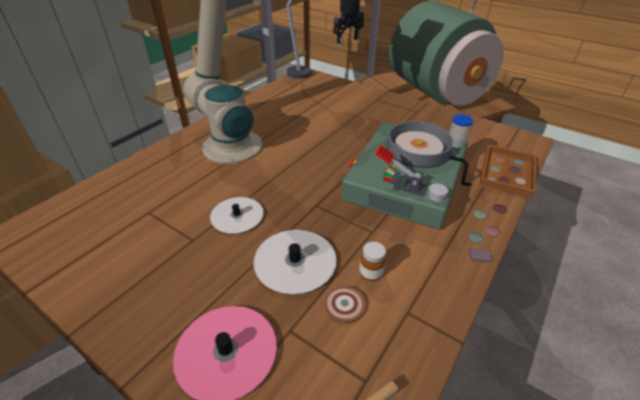

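View pics/side0.png

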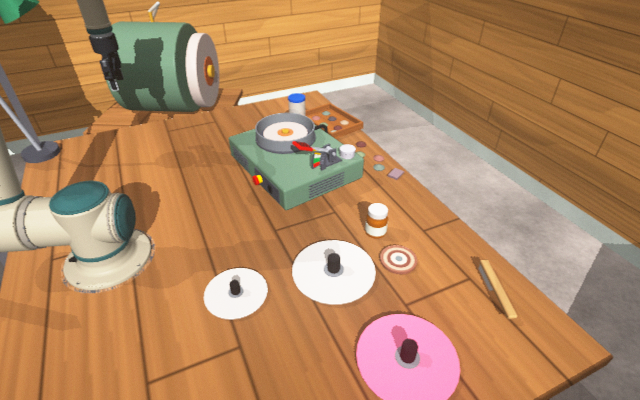

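Scene view: three knobbed discs, at (237,214) small white, (295,260) large white and (224,348) pink. In the side view they are at (236,292), (334,270) and (408,355). The large white one fits, being not pink and the larger of the two whites. I'll confirm it in a crop and enlarge the machine too.

```bash
cat > h.py <<'E'
import numpy as np,cv2
from rig import manip
def onplane(n,uv,z):
    p=manip.camera_params(n);uv=np.atleast_2d(uv).astype(float)
    d=np.c_[(uv[:,0]-p['cx'])/p['fx'],(uv[:,1]-p['cy'])/p['fy'],np.ones(len(uv))]@p['R']
    o=-p['R'].T@p['t'];return o+d*((z-o[2])/d[:,2])[:,None]
def proj(n,X):
    p=manip.camera_params(n);c=np.atleast_2d(X)@p['R'].T+p['t']
    return np.c_[c[:,0]/c[:,2]*p['fx']+p['cx'],c[:,1]/c[:,2]*p['fy']+p['cy']]
def circ(P):
    A=np.c_[2*P[:,:2],np.ones(len(P))];s=np.linalg.lstsq(A,(P[:,:2]**2).sum(1),rcond=None)[0]
    return s[:2],np.sqrt(s[2]+s[0]**2+s[1]**2)
E
python3 - <<'E'
from h import *
S=cv2.imread('pics/scene0.png');D=cv2.imread('pics/side0.png')
r=lambda i,x,y,w,h,f:cv2.resize(i[y:y+h,x:x+w],None,fx=f,fy=f,interpolation=cv2.INTER_CUBIC)
a=r(S,335,105,150,120,2.6666);b=r(D,220,85,150,120,2.66666)
c=r(S,195,185,150,115,2.4);d=r(D,195,225,190,115,2.4)
cv2.imwrite('pics/m1.png',np.vstack([np.hstack([a,b]),np.hstack([c,d])[:, :800] if c.shape[1]+d.shape[1]>=800 else cv2.copyMakeBorder(np.hstack([c,d]),0,0,0,800-c.shape[1]-d.shape[1],0)])[:600])
for n,I,seed in(('scene',S,(280,275)),('side',D,(315,280))):
    h=cv2.cvtColor(I,cv2.COLOR_BGR2HSV)
    m=((h[:,:,1]<60)&(h[:,:,2]>130)).astype('uint8')
    _,L=cv2.connectedComponents(m);k=(L==L[seed[1],seed[0]]).astype('uint8')
    c=max(cv2.findContours(k,0,1)[0],key=cv2.contourArea)
    hull=cv2.convexHull(c)[:,0];print(n,cv2.boundingRect(hull),circ(onplane(n,hull,.012)))
E
```

```text
scene (253, 230, 83, 64) (array([ 0.51750793, -0.29891121]), np.float64(0.10550834358369238))
side (292, 240, 84, 65) (array([ 0.51623999, -0.29798353]), np.float64(0.10534159066515843))
```

View pics/m1.png

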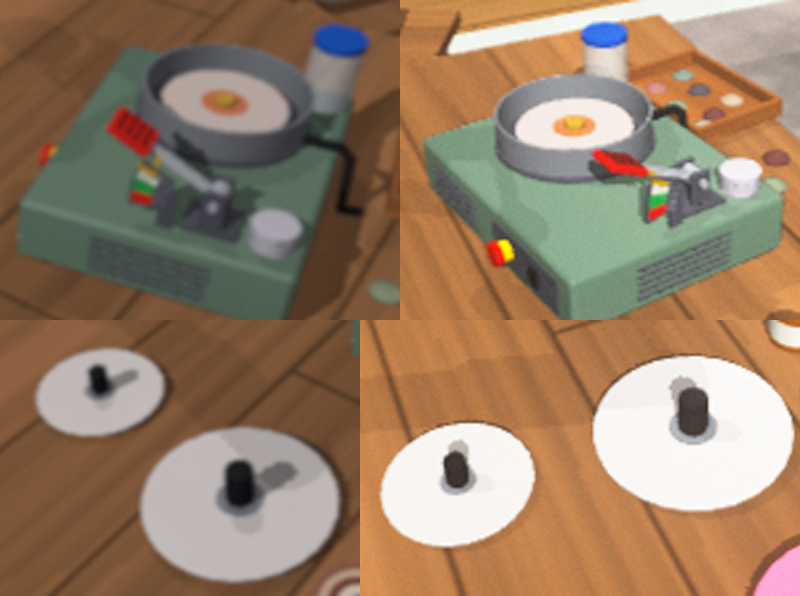

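The crop confirms the large white cover, 210 mm across, with the fit giving radius 105 mm in both views. The machine is seen with its pan, lever and tin. Next I'll get rough pan and lever positions, so I can look from above.

Run:
```python
from h import *
from scipy.optimize import least_squares
f=2.66667
sc=lambda p:np.array(p)/f+[335,105]
sd=lambda p:(np.array(p)-[400,0])/f+[220,85]
# rim extremes
print('rim scene',circ(onplane('scene',sc([(140,85),(312,118),(225,45),(160,58),(295,82)]),.135)))
print('rim side',circ(onplane('side',sd([(496,108),(654,106),(575,76),(525,85),(635,87)]),.135)))
print('deck sc FL FR RR',onplane('scene',sc([(128,48),(20,210),(293,272)]),.09)[:,:2])
print('deck sd FL FR RR',onplane('side',sd([(426,145),(570,287),(781,208)]),.09)[:,:2])
print('paddle mid', onplane('scene',sc([(133,130)]),.18),onplane('side',sd([(620,163)]),.18))
```

```text
rim scene (array([0.60428916, 0.22887022]), np.float64(0.09853906863092443))
rim side (array([0.59702631, 0.22880375]), np.float64(0.10073707796360691))
deck sc FL FR RR [[ 0.43453702  0.32178669]
 [ 0.50211923 -0.05142438]
 [ 0.77672591  0.02292772]]
deck sd FL FR RR [[ 0.42268316  0.30878308]
 [ 0.48377524 -0.04585032]
 [ 0.76043126 -0.00981448]]
paddle mid [[0.5830144  0.02883696 0.18      ]] [[0.57414686 0.02479821 0.18      ]]
```

Request:
move_arm:
  deltas:
    - [[-0.59, -0.39, -0.15, 0, -1], [-0.59, -0.39, -0.15, 0, -1], [-0.59, -0.39, -0.15, 0, -1], [-0.59, -0.39, -0.15, 0, -1], [-0.59, -0.39, -0.15, 0, -1], [-0.59, -0.39, -0.15, 0, -1], [-0.59, -0.39, -0.15, 0, -1], [-0.59, -0.39, -0.15, 0, -1], [-0.59, -0.39, -0.15, 0, -1], [-0.59, -0.39, -0.15, 0, -1], [-0.59, -0.39, -0.15, 0, -1], [-0.59, -0.39, -0.15, 0, -1]]

```text
clock: 1.3
position: [0.5211, 0.1482, 0.3594]
ee_rot: [0.001, 0.114, 0.994, -0.0]
contact_force: [0.3, 0.0, 0.7]
width: 0.0853
gripper_force: 0.0
```

Request:
move_arm:
  deltas:
    - [[0, 0, 0, 0, -1], [0, 0, 0, 0, -1], [0, 0, 0, 0, -1]]

```text
clock: 1.6
position: [0.5177, 0.1519, 0.3588]
ee_rot: [-0.001, 0.112, 0.994, 0.0]
contact_force: [-0.8, 0.7, -0.0]
width: 0.0857
gripper_force: 0.0
```

```bash
cat >> h.py <<'E'
from scipy.spatial.transform import Rotation as Ro
def tool(s):
    T=np.eye(4);q=s['ee_rot'];T[:3,:3]=Ro.from_quat([q[1],q[2],q[3],q[0]]).as_matrix();T[:3,3]=s['position'];return T
def wplane(T,uv,z):
    p=manip.camera_params('wrist');M=T@p['tool_from_camera'];uv=np.atleast_2d(uv).astype(float)
    d=np.c_[(uv[:,0]-p['cx'])/p['fx'],(uv[:,1]-p['cy'])/p['fy'],np.ones(len(uv))]@M[:3,:3].T
    o=M[:3,3];return o+d*((z-o[2])/d[:,2])[:,None]
def wproj(T,X):
    p=manip.camera_params('wrist');M=np.linalg.inv(T@p['tool_from_camera'])
    c=np.atleast_2d(X)@M[:3,:3].T+M[:3,3];return np.c_[c[:,0]/c[:,2]*p['fx']+p['cx'],c[:,1]/c[:,2]*p['fy']+p['cy']]
E
python3 - <<'E'
from h import *
s=manip.get_state();T=tool(s);np.save('T1.npy',T);print(s['clock'],s['position'],s['contact_force'])
I=manip.get_image('wrist')[:,:,::-1].copy();cv2.imwrite('pics/w1.png',I)
E
```

```text
1.6 [0.51774022 0.1518913  0.35881847] [-0.81829174  0.67758277 -0.02169365]
```

View pics/w1.png

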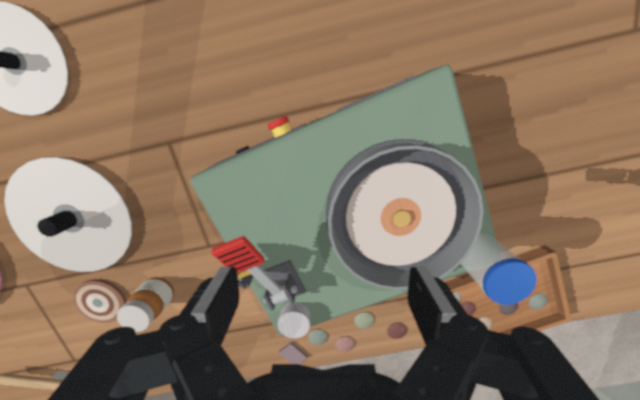

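The wrist view from above shows the pan rim centred near (405,214), the deck's front corners at (192,180) and (450,66), and the red paddle near (238,256). The tin is at (293,321).

Run:
```python
from h import *
T=np.load('T1.npy');I=cv2.imread('pics/w1.png');h=cv2.cvtColor(I,cv2.COLOR_BGR2HSV)
P=wplane(T,[(327,213),(482,213),(405,140),(365,152),(445,150)],.135);print('hand',circ(P))
c0=circ(P)[0]
# edge: green->grey saturation drop & any intensity, rectified radial profiles
th=np.linspace(0,2*np.pi,240,endpoint=False)
G=cv2.GaussianBlur(cv2.cvtColor(I,cv2.COLOR_BGR2GRAY),(0,0),1).astype('float32')
S=cv2.GaussianBlur(h[:,:,1],(0,0),1).astype('float32')
def samp(Im,c,r):
    X=np.c_[c[0]+r*np.cos(th),c[1]+r*np.sin(th),np.full(len(th),.135)];uv=wproj(T,X).astype('float32')
    return cv2.remap(Im,uv[None,:,0],uv[None,:,1],1)[0],uv
rr=np.arange(.088,.110,.0005)
A=np.array([samp(G,c0,r)[0] for r in rr])
print('profile gray',np.c_[rr*1e3,np.median(A,1)][::2].round(1).tolist())
# maximise difference: ring(.098) brighter than inside(.093)
from scipy.optimize import minimize
f=lambda c:-np.mean(np.clip(samp(G,c,.098)[0]-samp(G,c,.0935)[0],-40,40))
b=min(((f(c0+np.array([i,j])*1e-3),i,j) for i in range(-8,9) for j in range(-8,9)));print('rim best',b,c0+np.array(b[1:])*1e-3)
F=wplane(T,[(192,180),(450,66)],.09);print('front corners',F[:,:2]);d=F[1]-F[0];print('yaw',np.arctan2(-d[0],d[1]),np.hypot(*d[:2]))
m=cv2.inRange(h,(0,120,90),(8,255,255))|cv2.inRange(h,(172,120,90),(180,255,255));m[:225]=0;m[290:]=0;m[:,:205]=0;m[:,275:]=0
M=cv2.moments(m,True);uv=(M['m10']/M['m00'],M['m01']/M['m00']);print('red',uv,M['m00'],wplane(T,uv,.178))
for n,box in(('scene',(370,140,400,170)),('side',(285,135,325,150))):
    J=cv2.imread(f'pics/{n}0.png');hh=cv2.cvtColor(J,cv2.COLOR_BGR2HSV);m=cv2.inRange(hh,(0,150,90),(8,255,255))|cv2.inRange(hh,(172,150,90),(180,255,255))
    k=np.zeros_like(m);x,y,X,Y=box;k[y:Y,x:X]=m[y:Y,x:X];M=cv2.moments(k,True);uv=(M['m10']/M['m00'],M['m01']/M['m00']);print(n,uv,onplane(n,uv,.178))
x,r=circ(wplane(T,np.array([(346,215),(456,215),(403,163),(400,267)]),.111));print('lap',x,r)
# triangulate knob of the cover in the first views
v=I[120:320,310:500].copy();
uv=wproj(T,np.c_[(c0+np.array(b[1:])*1e-3)[0]+.1*np.cos(th),(c0+np.array(b[1:])*1e-3)[1]+.1*np.sin(th),np.full(240,.135)])
J=I.copy();cv2.polylines(J,[np.int32(uv*16)],True,(0,0,255),1,shift=4)
cv2.imwrite('pics/w1o.png',cv2.resize(J[120:310,180:500],None,fx=2.5,fy=2.5,interpolation=2))
```

```text
hand (array([0.59332046, 0.24064313]), np.float64(0.09937019000866276))
profile gray [[88.0, 88.1], [89.0, 101.4], [90.0, 110.5], [91.0, 115.3], [92.0, 121.0], [93.0, 123.4], [94.0, 120.9], [95.0, 118.3], [96.0, 118.3], [97.0, 115.2], [98.0, 112.2], [99.0, 110.0], [100.0, 109.8], [101.0, 115.9], [102.0, 119.6], [103.0, 121.6], [104.0, 126.7], [105.0, 131.1], [106.0, 133.1], [107.0, 134.0], [108.0, 133.6], [109.0, 133.0], [110.0, 133.0]]
rim best (np.float32(-26.972017), 6, 1) [0.59932046 0.24164313]
front corners [[ 0.49059955 -0.0280655 ]
 [ 0.42565172  0.33300328]]
yaw 0.1779734392254338 0.3668635845596723
red (237.33333333333334, 254.19194515852612) 1167.0 [[0.57514133 0.03504469 0.178     ]]
scene (384.36842105263156, 153.93684210526317) [[0.58112191 0.02999966 0.178     ]]
side (301.4423076923077, 145.66346153846155) [[0.57360643 0.03151969 0.178     ]]
lap [0.60202271 0.24201221] 0.07575951323425474
```

View pics/w1o.png

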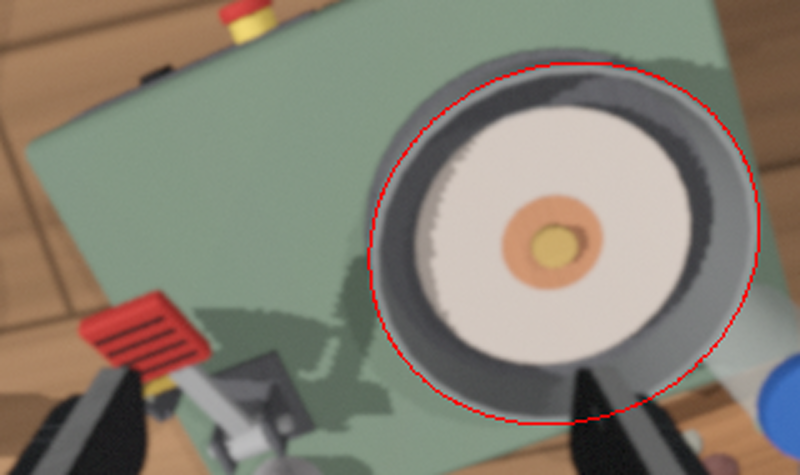

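The red circle lies along the light rim of the pan, to within a pixel or two. The scene and side views gave a pan centre about 12 mm different in y, so I'll check both candidates against those two pictures.

Run:
```python
from h import *
th=np.linspace(0,2*np.pi,200)
out=[]
for n,(x,y) in(('scene',(380,110)),('side',(245,100))):
    J=cv2.imread(f'pics/{n}0.png');J=cv2.resize(J[y:y+60,x:x+82],None,fx=4.8,fy=4.8,interpolation=2)
    for c,col in(((.5993,.2416),(0,0,255)),((.600,.2289),(0,255,0))):
        uv=(proj(n,np.c_[c[0]+.1*np.cos(th),c[1]+.1*np.sin(th),np.full(200,.135)])+.5-[x,y])*4.8-.5
        cv2.polylines(J,[np.int32(uv*16)],True,col,1,shift=4)
    out.append(J)
cv2.imwrite('pics/rim.png',np.hstack(out))
# cover in the wrist view for a bias check
T=np.load('T1.npy');I=cv2.imread('pics/w1.png');h=cv2.cvtColor(I,cv2.COLOR_BGR2HSV)
m=((h[:,:,1]<60)&(h[:,:,2]>130)).astype('uint8');_,L=cv2.connectedComponents(m);k=(L==L[240,90]).astype('uint8')
c=max(cv2.findContours(k,0,1)[0],key=cv2.contourArea);hu=cv2.convexHull(c)[:,0];print(cv2.boundingRect(hu),circ(wplane(T,hu,.012)))
```

```text
(4, 157, 128, 116) (array([ 0.51723037, -0.29822419]), np.float64(0.1061675894330336))
```

View pics/rim.png

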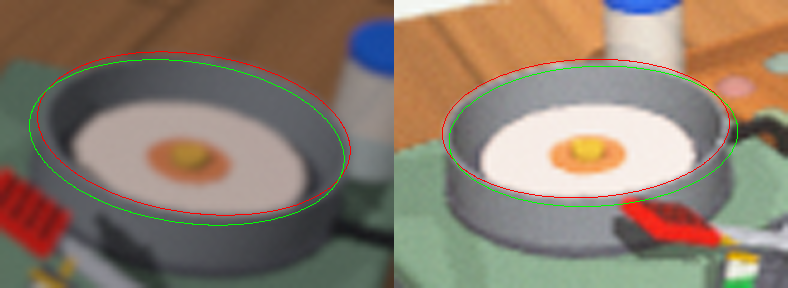

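Run:
```python
from h import *
T=np.load('T1.npy')
print('nut',wplane(T,(402,218),.117),onplane('scene',(419.1,141.9),.117),onplane('side',(284.9,129.6),.117))
# collar (orange) centroids, at lap level
I=[('w',cv2.imread('pics/w1.png'),(370,190,430,245)),('scene',cv2.imread('pics/scene0.png'),(400,130,440,155)),('side',cv2.imread('pics/side0.png'),(270,120,300,142))]
for n,J,(x,y,X,Y) in I:
    h=cv2.cvtColor(J,cv2.COLOR_BGR2HSV);m=((h[:,:,1]>70)&((h[:,:,0]<33))).astype('uint8');k=np.zeros_like(m);k[y:Y,x:X]=m[y:Y,x:X]
    c=max(cv2.findContours(k,0,1)[0],key=cv2.contourArea);hu=cv2.convexHull(c)[:,0].astype(float)
    P=wplane(T,hu,.111) if n=='w' else onplane(n,hu,.111);print(n,len(hu),circ(P))
# lap: light contour in each view, brute circle fit of hull
I=[('w',I[0][1],(390,190)),('scene',I[1][1],(405,150)),('side',I[2][1],(285,137))]
s=manip.get_state();print(s['position'],s['ee_rot'],s['contact_force'],s['qpos'])
```

```text
nut [[0.59951516 0.24261707 0.117     ]] [[0.60260585 0.23875812 0.117     ]] [[0.60078191 0.24549522 0.117     ]]
w 28 (array([0.60009906, 0.24180091]), np.float64(0.027165869538006523))
scene 13 (array([0.60151599, 0.24132348]), np.float64(0.027869841465010883))
side 12 (array([0.5989928 , 0.24272278]), np.float64(0.027007223024157728))
[0.51765404 0.15211125 0.35900361] [-5.90805446e-04  1.11452991e-01  9.93769521e-01  1.44583493e-04] [ 0.46286813  0.55296117 -0.33626191] [ 1.56422839e-01  1.78775887e-01  1.34599264e+00  5.92510392e-04
  1.61788692e+00 -1.19097581e+00]
```

Request:
move_arm:
  deltas:
    - [[-0.124, -0.549, 0.286, 0, -1], [-0.124, -0.549, 0.286, 0, -1], [-0.124, -0.549, 0.286, 0, -1], [-0.124, -0.549, 0.286, 0, -1], [-0.124, -0.549, 0.286, 0, -1], [-0.124, -0.549, 0.286, 0, -1], [-0.124, -0.549, 0.286, 0, -1], [-0.124, -0.549, 0.286, 0, -1], [-0.124, -0.549, 0.286, 0, -1], [-0.124, -0.549, 0.286, 0, -1], [-0.124, -0.549, 0.286, 0, -1], [-0.124, -0.549, 0.286, 0, -1]]

```text
clock: 2.85
position: [0.5171, -0.2986, 0.1294]
ee_rot: [-0.001, 0.113, 0.994, 0.001]
contact_force: [0.1, 1.1, -0.0]
width: 0.0857
gripper_force: 0.0
```

Request:
move_arm:
  deltas:
    - [[0, 0, 0, 0, -1], [0, 0, 0, 0, -1], [0, 0, 0, 0, -1], [0, 0, 0, 0, -1]]

```text
clock: 3.25
position: [0.518, -0.2981, 0.1313]
ee_rot: [0.001, 0.111, 0.994, -0.0]
contact_force: [1.6, -0.0, 0.0]
width: 0.0852
gripper_force: 0.0
```

Run:
```python
from h import *
s=manip.get_state();T=tool(s);print(s['clock'],s['position'],s['ee_rot'])
I=manip.get_image('wrist')[:,:,::-1].copy();cv2.imwrite('pics/w2.png',I)
h=cv2.cvtColor(I,cv2.COLOR_BGR2HSV)
print(wproj(T,[[.517,-.2984,.014],[.517,-.2984,.058]]))
np.save('T2.npy',T)
print('tool delta to knob',T[:3,:3].T@(np.array([.517,-.2984,.029])-T[:3,3])/.8)
```

```text
3.25 [ 0.51798077 -0.29811948  0.1313108 ] [ 5.66418058e-04  1.11434834e-01  9.93771557e-01 -2.23676137e-04]
[[322.5634378  204.14005787]
 [322.47283309 222.70716175]]
tool delta to knob [ 0.0012682  -0.00057276  0.12788729]
```

View pics/w2.png

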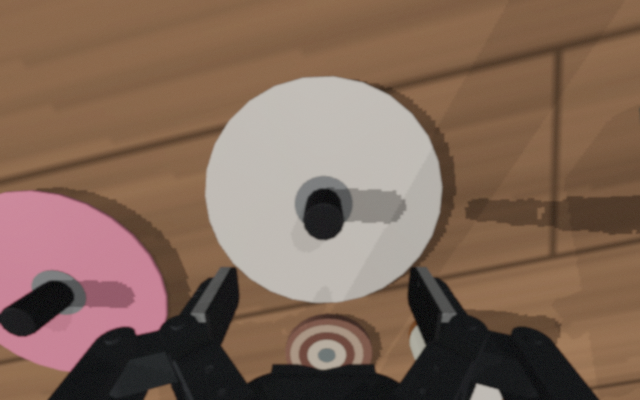

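The knob top shows at (324,222) against a predicted (322.5,222.7), so the tool is centred over the white cover. I'll descend and grip.

Request:
move_arm:
  deltas:
    - [[0.001, 0, 0.05, 0, -1], [0.001, 0, 0.1, 0, -1], [0.001, 0, 0.115, 0, -1], [0.001, 0, 0.128, 0, -1], [0.001, 0, 0.128, 0, -1], [0.001, 0, 0.128, 0, 1], [0.001, 0, 0.128, 0, 1], [0.001, 0, 0.128, 0, 1], [0.001, 0, 0.128, 0, 1], [0.001, 0, 0.128, 0, 1], [0.001, 0, 0.128, 0, 1], [0.001, 0, 0.128, 0, 1]]
  squeeze: 50

```text
clock: 4.5
position: [0.5173, -0.2992, 0.0292]
ee_rot: [0.001, 0.112, 0.994, -0.0]
contact_force: [0.6, 0.8, 6.0]
width: 0.0309
gripper_force: 49.1
```

Request:
move_arm:
  deltas:
    - [[0, 0, 0, 0, 1], [0, 0, 0, 0, 1], [0, 0, 0, 0, 1]]

```text
clock: 4.8
position: [0.5173, -0.2992, 0.0292]
ee_rot: [0.001, 0.112, 0.994, -0.0]
contact_force: [0.1, 0.5, 6.4]
width: 0.0311
gripper_force: 49.1
```

Request:
move_arm:
  deltas:
    - [[0, 0, -0.01, 0, 1], [0, 0, -0.03, 0, 1], [0, 0, -0.06, 0, 1], [0, 0, -0.1, 0, 1], [0, 0, -0.15, 0, 1], [0, 0, -0.2, 0, 1], [0, 0, -0.25, 0, 1], [0, 0, -0.29, 0, 1], [0, 0, -0.33, 0, 1], [0, 0, -0.35, 0, 1], [0, 0, -0.35, 0, 1], [0, 0, -0.35, 0, 1]]

```text
clock: 6.0
position: [0.5163, -0.2986, 0.3072]
ee_rot: [-0.001, 0.112, 0.994, 0.0]
contact_force: [-0.4, -0.2, -3.4]
width: 0.0308
gripper_force: 49.7
```

Run:
```python
from h import *
s=manip.get_state();T=tool(s);print(s['clock'],s['position'],s['contact_force'],s['moment'],s['width'])
I=[manip.get_image(n)[:,:,::-1] for n in('side','wrist')]
cv2.imwrite('pics/l3.png',np.hstack([cv2.resize(i,(400,250),interpolation=3) for i in I]))
print(T[:3,:3].T@(np.array([.6002,.242,T[2,3]])-T[:3,3])/.8)
```

```text
6.0 [ 0.51625813 -0.29855741  0.30724751] [-0.39740332 -0.17151435 -3.44120576] [ 0.05322007 -0.00600774  0.01795656] 0.030751136403309665
[4.83750693e-02 6.82081713e-01 5.06305450e-04]
```

View pics/l3.png

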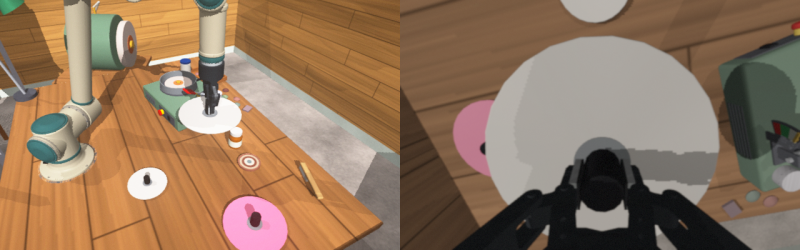

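The cover is in the grip, and the side view shows it level. I'll carry it above the pan.

Request:
move_arm:
  deltas:
    - [[0.001, 0.02, 0, 0, 1], [0.004, 0.06, 0, 0, 1], [0.008, 0.12, 0, 0, 1], [0.012, 0.18, 0, 0, 1], [0.016, 0.24, 0, 0, 1], [0.021, 0.3, 0, 0, 1], [0.025, 0.36, 0, 0, 1], [0.03, 0.42, 0, 0, 1], [0.034, 0.48, 0, 0, 1], [0.038, 0.54, 0, 0, 1], [0.042, 0.6, 0, 0, 1], [0.045, 0.64, 0, 0, 1]]

```text
clock: 7.3
position: [0.5946, 0.2127, 0.3067]
ee_rot: [-0.001, 0.111, 0.994, 0.001]
contact_force: [0.2, -0.7, -0.9]
width: 0.031
gripper_force: 49.9
```

Request:
move_arm:
  deltas:
    - [[0.002, 0.03, 0, 0, 1], [0.003, 0.042, 0, 0, 1], [0.003, 0.042, 0, 0, 1], [0.003, 0.042, 0, 0, 1], [0.003, 0.042, 0, 0, 1]]

```text
clock: 7.8
position: [0.6008, 0.2401, 0.3081]
ee_rot: [-0.0, 0.113, 0.994, -0.0]
contact_force: [0.3, 0.6, -1.7]
width: 0.0307
gripper_force: 50.0
```

Run:
```python
from h import *
from scipy.optimize import least_squares
ps=[]
for i in range(4):
    s=manip.get_state();ps.append(s['position']);I=manip.get_image('wrist')[:,:,::-1].copy()
print(s['clock'],np.array(ps).round(4),s['ee_rot'],s['moment'],s['contact_force'])
T=tool(s);T[:3,3]=np.mean(ps,0)
cv2.imwrite('pics/w4.png',I)
h=cv2.cvtColor(I,cv2.COLOR_BGR2HSV);m=((h[:,:,1]<60)&(h[:,:,2]>110)).astype('uint8');_,L,st,_=cv2.connectedComponentsWithStats(m)
k=1+st[1:,4].argmax();c=max(cv2.findContours((L==k).astype('uint8'),0,1)[0],key=cv2.contourArea)
hu=cv2.convexHull(c)[:,0];hu=hu[hu[:,1]<240];print(st[k],len(hu))
# top edge of disc: circle r=.105 at z=TCP-.015, tilt free (fit in tool coordinates)
Ti=np.eye(4)
def res(p):
    n=np.array([p[2],p[3],-1]);pp=manip.camera_params('wrist');M=pp['tool_from_camera']
    d=np.c_[(hu[:,0]-pp['cx'])/pp['fx'],(hu[:,1]-pp['cy'])/pp['fy'],np.ones(len(hu))]@M[:3,:3].T;o=M[:3,3]
    c0=np.array([p[0],p[1],.0155]);X=o+d*(((c0-o)@n)/(d@n))[:,None];return np.linalg.norm(X-c0,axis=1)-.105
r=least_squares(res,[0,0,0,0],loss='soft_l1',f_scale=.0005);print('offset x,y, tilt',r.x,np.abs(r.fun).mean())
r2=least_squares(lambda p:res([*p,0,0]),[0,0],loss='soft_l1',f_scale=.0005);print('no tilt',r2.x,np.abs(r2.fun).mean())
print(T[:3,:3].T@(np.array([.6002,.242,.161-.007])-T[:3,3])/.8)
```

```text
7.95 [[0.6008 0.2401 0.3081]
 [0.6009 0.2401 0.3083]
 [0.6009 0.2402 0.3084]
 [0.601  0.2403 0.3084]] [ 1.61663862e-04  1.12987771e-01  9.93596365e-01 -2.44991941e-05] [-0.0145084   0.00228349 -0.02707761] [-0.10829021 -0.81606717 -1.67785755]
[   78     0   434   328 84788] 18
offset x,y, tilt [ 0.02052649 -0.02122959 -0.57184692 -0.22375321] 0.0034758073372620412
no tilt [ 0.02418747 -0.01202671] 0.0053630371581193815
[0.00142341 0.00201939 0.19285812]
```

Run:
```python
from h import *
from scipy.optimize import least_squares
I=cv2.imread('pics/w4.png');G=cv2.GaussianBlur(I.min(2),(0,0),1).astype('float32')
E=np.eye(4)
th=np.radians(np.arange(-75,76,3))  # tool +x side (away from fingers)
rr=np.arange(.092,.118,.0005);z=.0155
def uv(c,t,tilt=(0,0)):
    X=np.c_[c[0]+rr*np.cos(t),c[1]+rr*np.sin(t),np.full(len(rr),z)];X[:,2]+=tilt[0]*(X[:,0]-c[0])+tilt[1]*(X[:,1]-c[1]);return wproj(E,X).astype('float32')
P=[]
for t in th:
    u=uv((0,0),t);v=cv2.remap(G,u[None,:,0],u[None,:,1],1)[0];g=v[:-4]-v[4:];i=g.argmax()
    if g[i]>15 and 0<u[i,1]<399: P.append((np.degrees(t),rr[i]+.001,g[i]))
P=np.array(P);print(len(P));print(P[:,:2].round(4).tolist())
t=np.radians(P[:,0]);X=np.c_[P[:,1]*np.cos(t),P[:,1]*np.sin(t)]
r=least_squares(lambda c:np.hypot(*(X-c[:2]).T)-.105,[0,0],loss='soft_l1',f_scale=.0005);print(r.x,np.median(abs(r.fun)))
```

```text
51
[[-75.0, 0.1045], [-72.0, 0.1045], [-69.0, 0.104], [-66.0, 0.104], [-63.0, 0.1045], [-60.0, 0.105], [-57.0, 0.1045], [-54.0, 0.104], [-51.0, 0.1045], [-48.0, 0.105], [-45.0, 0.1045], [-42.0, 0.1045], [-39.0, 0.1045], [-36.0, 0.105], [-33.0, 0.105], [-30.0, 0.1045], [-27.0, 0.1045], [-24.0, 0.105], [-21.0, 0.105], [-18.0, 0.1045], [-15.0, 0.1045], [-12.0, 0.1045], [-9.0, 0.105], [-6.0, 0.1045], [-3.0, 0.1045], [0.0, 0.1045], [3.0, 0.105], [6.0, 0.1045], [9.0, 0.1045], [12.0, 0.1045], [15.0, 0.1045], [18.0, 0.105], [21.0, 0.1045], [24.0, 0.1045], [27.0, 0.105], [30.0, 0.105], [33.0, 0.1045], [36.0, 0.1045], [39.0, 0.1045], [42.0, 0.105], [45.0, 0.1045], [48.0, 0.104], [51.0, 0.1045], [54.0, 0.1045], [57.0, 0.1045], [60.0, 0.104], [63.0, 0.104], [66.0, 0.1045], [69.0, 0.1045], [72.0, 0.104], [75.0, 0.104]]
[-5.04142164e-04 -8.79206585e-05] 0.00021376633947335633
```

The cover is centred in the tool to within 0.5 mm, and level. I'll lower it to just above the rim.

Request:
move_arm:
  deltas:
    - [[0.001, 0.0015, 0.03, 0, 1], [0.001, 0.0015, 0.07, 0, 1], [0.001, 0.0015, 0.11, 0, 1], [0.001, 0.0015, 0.14, 0, 1], [0.001, 0.0015, 0.16, 0, 1], [0.001, 0.0015, 0.17, 0, 1], [0.001, 0.0015, 0.175, 0, 1], [0.001, 0.0015, 0.175, 0, 1], [0.001, 0.0015, 0.175, 0, 1]]

```text
clock: 8.9
position: [0.6012, 0.243, 0.1693]
ee_rot: [0.001, 0.112, 0.994, 0.0]
contact_force: [-0.1, 0.4, -2.6]
width: 0.0305
gripper_force: 50.0
```

Request:
move_arm:
  deltas:
    - [[0, 0, 0.002, 0, 1], [0, 0, 0.004, 0, 1], [0, 0, 0.006, 0, 1], [0, 0, 0.008, 0, 1], [0, 0, 0.01, 0, 1], [0, 0, 0.012, 0, 1], [0, 0, 0.012, 0, 1]]

```text
clock: 9.6
position: [0.6003, 0.2429, 0.1581]
ee_rot: [-0.0, 0.112, 0.994, -0.0]
contact_force: [0.3, -0.3, -2.8]
width: 0.0305
gripper_force: 50.0
```

Request:
move_arm:
  deltas:
    - [[0, 0, 0.001, 0, 1], [0, 0, 0.002, 0, 1], [0, 0, 0.003, 0, 1], [0, 0, 0.004, 0, 1], [0, 0, 0.004, 0, 1], [0, 0, 0.004, 0, 1]]

```text
clock: 10.2
position: [0.6004, 0.2429, 0.1553]
ee_rot: [-0.0, 0.112, 0.994, 0.0]
contact_force: [-0.1, -0.4, -1.5]
width: 0.031
gripper_force: 50.0
```

Request:
move_arm:
  deltas:
    - [[0, 0, 0.001, 0, 1], [0, 0, 0.001, 0, 1], [0, 0, 0.001, 0, 1]]

```text
clock: 10.5
position: [0.6006, 0.2429, 0.1546]
ee_rot: [0.0, 0.112, 0.994, 0.0]
contact_force: [-0.1, 0.3, -2.5]
width: 0.0311
gripper_force: 50.0
```

Request:
move_arm:
  deltas:
    - [[0, 0, 0.001, 0, 1], [0, 0, 0.001, 0, 1], [0, 0, 0.001, 0, 1]]

```text
clock: 10.8
position: [0.6006, 0.2429, 0.1545]
ee_rot: [0.0, 0.112, 0.994, 0.0]
contact_force: [-0.6, -0.3, 2.7]
width: 0.0307
gripper_force: 50.4
```

Request:
move_arm:
  deltas:
    - [[0, 0, 0.001, 0, 1], [0, 0, 0.001, 0, 1], [0, 0, 0.001, 0, 1]]

```text
clock: 11.1
position: [0.6006, 0.2429, 0.1544]
ee_rot: [0.001, 0.112, 0.994, 0.0]
contact_force: [-1.7, -0.3, 7.8]
width: 0.0311
gripper_force: 50.8
```

Contact came at the expected seated height. I'll relax the push, then release and rise.

Request:
move_arm:
  deltas:
    - [[0, 0, -0.001, 0, 1], [0, 0, -0.001, 0, 1], [0, 0, -0.001, 0, -1], [0, 0, -0.001, 0, -1], [0, 0, -0.001, 0, -1], [0, 0, -0.001, 0, -1], [0, 0, -0.001, 0, -1], [0, 0, -0.001, 0, -1]]

```text
clock: 11.9
position: [0.6005, 0.2429, 0.1536]
ee_rot: [-0.0, 0.112, 0.994, 0.0]
contact_force: [0.0, 0.1, 0.0]
width: 0.0853
gripper_force: 0.0
```

Request:
move_arm:
  deltas:
    - [[0, 0, -0.02, 0, -1], [0, 0, -0.06, 0, -1], [0, 0, -0.1, 0, -1], [0, 0, -0.15, 0, -1], [0, 0, -0.2, 0, -1], [0, 0, -0.24, 0, -1], [0, 0, -0.24, 0, -1], [0, 0, -0.24, 0, -1]]

```text
clock: 12.7
position: [0.6006, 0.2429, 0.3463]
ee_rot: [0.001, 0.112, 0.994, 0.0]
contact_force: [0.3, -0.3, -0.8]
width: 0.0859
gripper_force: 0.0
```

Run:
```python
from h import *
s=manip.get_state();T=tool(s);print(s['clock'],s['position'],s['contact_force'],s['width'])
I={n:manip.get_image(n)[:,:,::-1].copy() for n in('scene','side','wrist')}
for n in I: cv2.imwrite(f'pics/{n}5.png',I[n])
np.save('T5.npy',T)
W=I['wrist']
# radial edge fit of the seated disc
G=cv2.GaussianBlur(W.min(2),(0,0),1).astype('float32');rr=np.arange(.085,.125,.0005);P=[]
for t in np.radians(np.arange(0,360,4)):
    u=wproj(T,np.c_[.6+rr*np.cos(t),.242+rr*np.sin(t),np.full(len(rr),.139)]).astype('float32')
    v=cv2.remap(G,u[None,:,0],u[None,:,1],1)[0];g=v[:-4]-v[4:];i=g.argmax()
    if g[i]>25: P.append((.6+(rr[i]+.001)*np.cos(t),.242+(rr[i]+.001)*np.sin(t)))
P=np.array(P)
for _ in range(4):
    c,r=circ(P);e=abs(np.hypot(*(P-c).T)-r);P=P[e<max(.0015,2*np.median(e))]
print(len(P),c,r,e.max())
a=cv2.resize(I['scene'][95:215,335:485],(400,320),interpolation=2);b=cv2.resize(I['side'][75:195,220:370],(400,320),interpolation=2)
cv2.imwrite('pics/v5.png',np.vstack([np.hstack([a,b]),cv2.resize(W[60:340,120:520],(400,280)).repeat(1,0) if 0 else np.hstack([cv2.resize(W[60:340,120:520],(400,280)),np.zeros((280,400,3),'uint8')])]))
```

```text
12.7 [0.60057783 0.24293515 0.3463237 ] [ 0.34584489 -0.33655278 -0.75175847] 0.08586770275407224
86 [0.60245492 0.24344737] 0.10518562577223398 0.0006875383944568436
```

View pics/v5.png

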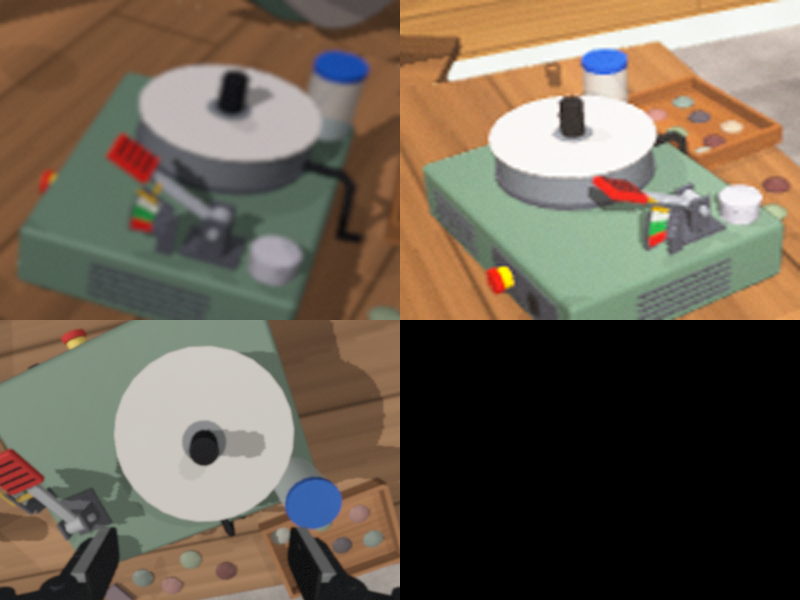

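The cover is released and sits level on the rim all round; the circle fit at 139 mm height gives r = 105.2 mm with 0.7 mm residual. The lever is still up, and the tin and tank are undisturbed. Next I'll close the fingers and go above the paddle.

Request:
move_arm:
  deltas:
    - [[-0.003, -0.05, 0, 0, 1], [-0.006, -0.1, 0, 0, 1], [-0.009, -0.16, 0.02, 0, 1], [-0.012, -0.22, 0.06, 0, 1], [-0.015, -0.26, 0.1, 0, 1], [-0.015, -0.27, 0.13, 0, 1], [-0.015, -0.27, 0.145, 0, 1], [-0.015, -0.27, 0.145, 0, 1], [-0.015, -0.27, 0.145, 0, 1], [-0.015, -0.27, 0.145, 0, 1]]

```text
clock: 13.85
position: [0.5652, 0.0307, 0.2311]
ee_rot: [0.001, 0.111, 0.994, 0.0]
contact_force: [-0.4, -0.7, 0.3]
width: 0.0001
gripper_force: 0.0
```

Run:
```python
from h import *
s=manip.get_state();T=tool(s);print(s['clock'],s['position'],s['contact_force'],s['width'])
I=manip.get_image('wrist')[:,:,::-1].copy();cv2.imwrite('pics/w6.png',I)
h=cv2.cvtColor(I,cv2.COLOR_BGR2HSV);m=cv2.inRange(h,(0,120,90),(7,255,255))|cv2.inRange(h,(172,120,90),(180,255,255))
n,L,st,ce=cv2.connectedComponentsWithStats(m)
for i in range(1,n):
    if st[i,4]>80: print(st[i],ce[i],wplane(T,ce[i],.18)[0])
print('expected paddle px',wproj(T,[[.576,.032,.18]]))
```

```text
13.85 [0.56523845 0.03069056 0.23111187] [-0.41379144 -0.72576053  0.25715178] 0.00012795811916244647
[352  37  34  24 388] [367.98969072  46.9742268 ] [0.45904971 0.08031051 0.18      ]
[ 292  214   79   54 2301] [333.23554976 241.05345502] [0.57042764 0.03665167 0.18      ]
expected paddle px [[328.35069625 249.55012465]]
```

Request:
move_arm:
  deltas:
    - [[0, 0.003, 0.01, 0, 1], [0, 0.003, 0.02, 0, 1], [0, 0.003, 0.03, 0, 1], [0, 0.003, 0.038, 0, 1], [0, 0.003, 0.044, 0, 1], [0, 0.003, 0.05, 0, 1], [0, 0.003, 0.055, 0, 1], [0, 0.003, 0.055, 0, 1], [0, 0.003, 0.055, 0, 1]]

```text
clock: 14.8
position: [0.5652, 0.0319, 0.186]
ee_rot: [0.001, 0.112, 0.994, 0.0]
contact_force: [-0.8, 0.2, 2.5]
width: 0.0004
gripper_force: 1.1
```

Run:
```python
from h import *
for i in range(3):
    s=manip.get_state();print(s['clock'],s['position'],s['contact_force']);I=manip.get_image('side')[:,:,::-1].copy()
cv2.imwrite('pics/s7.png',I)
h=cv2.cvtColor(I,cv2.COLOR_BGR2HSV);m=(h[:,:,1]>150)&(h[:,:,2]>150)&(h[:,:,0]>20)&(h[:,:,0]<33)
y,x=np.nonzero(m[125:190,285:345]);print('yellow',len(x),x.mean()+285 if len(x) else 0,y.mean()+125 if len(x) else 0)
```

```text
14.8 [0.56516301 0.03191599 0.18596552] [-0.83864988  0.19739074  2.5192842 ]
14.85 [0.56518162 0.03192938 0.18609889] [ 0.26089051 -0.27221763  2.04635234]
14.9 [0.56519015 0.0319769  0.18610133] [ 1.14526876 -0.13968457  1.47891227]
yellow 10 315.7 155.2
```

Request:
move_arm:
  deltas:
    - [[0, 0, 0.005, 0, 1], [0, 0, 0.01, 0, 1], [0, 0, 0.014, 0, 1], [0, 0, 0.018, 0, 1], [0, 0, 0.021, 0, 1], [0, 0, 0.023, 0, 1], [0, 0, 0.023, 0, 1], [0, 0, 0.023, 0, 1]]

```text
clock: 15.75
position: [0.5645, 0.032, 0.1673]
ee_rot: [-0.0, 0.112, 0.994, 0.0]
contact_force: [-1.1, 0.0, 4.1]
width: 0.0003
gripper_force: 1.8
```

Run:
```python
from h import *
F=[]
for i in range(6):
    s=manip.get_state();F.append(s['contact_force'][2]);I=manip.get_image('side' if i<5 else 'scene')[:,:,::-1].copy()
    if i==4: D=I
print(s['clock'],s['position'],np.mean(F))
cv2.imwrite('pics/s8.png',D);cv2.imwrite('pics/c8.png',I)
for n,J,(x0,y0,x1,y1) in(('side',D,(285,125,345,190)),('scene',I,(370,140,420,190))):
    h=cv2.cvtColor(J,cv2.COLOR_BGR2HSV);k=h[y0:y1,x0:x1]
    for nm,lo,hi in(('red',172,8),('yel',20,34),('green',48,68)):
        H=k[:,:,0];m=((H>=lo)&(H<=hi) if lo<hi else (H>=lo)|(H<=hi))&(k[:,:,1]>140)&(k[:,:,2]>90)
        y,x=np.nonzero(m);print(n,nm,len(x),(x.mean()+x0).round(1) if len(x) else 0,(y.mean()+y0).round(1) if len(x) else 0)
a=cv2.resize(I[125:195,360:430],(400,400),interpolation=2);b=cv2.resize(D[115:185,290:360],(400,400),interpolation=2);cv2.imwrite('pics/v8.png',np.hstack([a,b]))
```

```text
16.0 [0.56454333 0.03203353 0.16740202] 4.0098807160489915
side red 138 302.6 156.2
side yel 11 315.4 158.5
side green 8 315.8 161.0
scene red 168 381.5 164.2
scene yel 10 386.8 173.5
scene green 3 389.3 176.0
```

Request:
move_arm:
  deltas:
    - [[0, 0, 0.003, 0, 1], [0, 0, 0.006, 0, 1], [0, 0, 0.009, 0, 1], [0, 0, 0.009, 0, 1], [0, 0, 0.009, 0, 1], [0, 0, 0.009, 0, 1]]

```text
clock: 16.65
position: [0.5645, 0.032, 0.1601]
ee_rot: [-0.0, 0.112, 0.994, -0.0]
contact_force: [-1.5, 0.1, 3.5]
width: -0.0002
gripper_force: 2.0
```

Run:
```python
from h import *
F=[];P=[]
for i in range(8):
    s=manip.get_state();F.append(s['contact_force'][2]);P.append(s['position']);I=manip.get_image('side' if i<7 else 'scene')[:,:,::-1].copy()
    if i==6: D=I
print(s['clock'],np.mean(P,0),np.mean(F))
cv2.imwrite('pics/s9.png',D);cv2.imwrite('pics/c9.png',I)
a=cv2.resize(I[130:190,360:420],(400,400),interpolation=2);b=cv2.resize(D[120:180,290:350],(400,400),interpolation=2);cv2.imwrite('pics/v9.png',np.hstack([a,b]))
```

```text
17.0 [0.56445942 0.03196804 0.16012738] 4.651966273239308
```

View pics/v9.png

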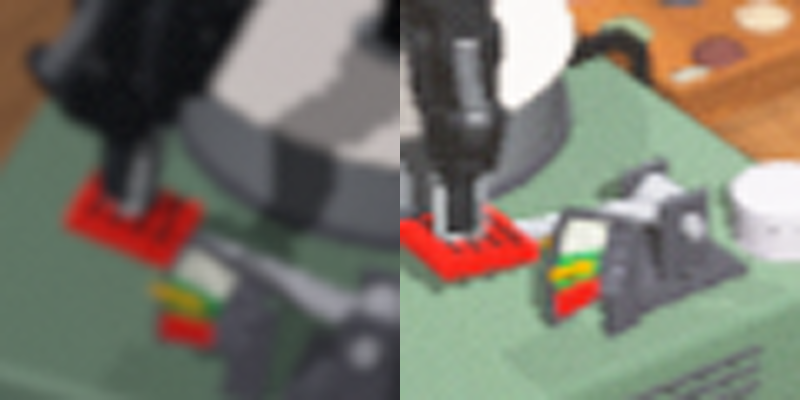

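The pointer at about (572,270) in the right-hand picture stands mid-green, with green visible on both sides of it. The force of about 4.7 N and the height geometry agree with q ≈ 0.3, so I'm handing in.

```bash
python3 -c "
from rig import manip
print(manip.sign_off())"
```

```text
the job is handed in; nothing more can be done
None
```

I set the cover level and fully home on the pan and let go of it, then pressed the run lever to about half-way. I handed the job in at about 17 s with the lever still held and its pointer in the green band; I never touched the jar, the tin or the stone slab.

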